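Release the transport lock of an isolator foot with the long T-key

TASK

Release the transport lock of the isolator foot: take the long T-key out of the rack, lower it down the foot's shaft until its socket sits fully over the square stem at the bottom, and turn it clockwise (seen from above) as far as the stem goes. Leave the key standing in the shaft, let go of it, and leave the short T-key in the rack.

Things in the scene. Friction and masses are not known exactly. Their poses are not given: they have to be found in the camera images.
- long_key: tall plain steel T-key (0.18 kg +-20%) standing upright in a rack. Origin: centre of its underside; z up the shank. Grip bar: 80 mm along x, 12 mm thick, 26 mm high, centre 165 mm above origin; pinch its middle across y. Below: 21 mm collar at 143-153 mm, 15 mm shank, square socket head 32 mm wide (41 over corners), 40 mm high. Socket: 25 mm square, 28 mm deep, open below, flats along x and y
- short_key: short T-key in the rack's other well: the same, but bar centre only 75 mm above its origin, too short to reach the stem; leave it. The rack is a grey block, 70x150 mm, 50 mm high, with two square wells 40 mm wide, 45 mm deep, 75 mm apart along its length; the keys stand in either, bars across its length within 6 degrees. Origin and axes as for the long key
- foot: fixed isolator foot: square grey flange 120x120x10 mm with upright tube, top 125 mm up; bore 46 mm, flared to 68 mm at the mouth, stem at its bottom centre. Origin: underside centre, on the bore axis; axes along the flange's sides. Key fully down: its origin 12 mm above this. Between it and the rack stand things 125 mm high and, beyond x=0.55, a chamber and tall microscope: cross in front
- lock_stem (a joint): turn of the square brass stem, rad, clockwise from above: 0 locked (flats parallel to the flange), 1.05 released (hard stop); starts at 0-0.12. 20 mm square 10-30 mm above foot origin, tapering to 8 mm at 40 mm. Friction 0.08 N m, stays put. Socket fits within 15 degrees of square, any quarter; 17 degrees play before it drives, so a key put on square turns about 78 degrees in all
Not all that is in view belongs to the job. What is shaped like the long_key but brown or pink is not meant.

How it is judged (in metres and radians):
On the way:
1. the long key's socket is over the stem at the bottom of the shaft (horizontal distance between long_key and foot below 0.008 m and z of long_key in the frame of foot below 0.022 m), for 0.2 s.
At the end, for the whole second after the job is handed in: The stem is turned to within 10 degrees (0.18 rad) of its stop, and the long key stands at rest in the shaft with its socket over the stem (key origin within 8 mm of the shaft's axis and less than 22 mm above the foot's origin) (all of step 1 and value of joint lock_stem above 0.87 rad and linear speed of long_key below 0.02 m/s); the robot touches nothing.
It fails at once if the short key is moved more than 40 mm from its place (distance of short_key from where it was at the start of the episode above 0.04 m).
It also fails if it takes over 51 s, if anything falls off the work surface, if the arm or the gripper's body presses on something with over 40 N, if the wrist force passes 120 N, or if a joint passes its speed limit or range.

ROBOT

A 7-joint arm with a two-finger parallel gripper is mounted at the origin on a cart in front of the work surface, level with it; the furniture and walls round the work are solid. World frame = base frame: x ahead of the robot, y to its left, z up, the work surface at z = 0. Lengths are in m, angles in degrees, forces in N, time in s.
With the tool pointing down it reaches from about 0.425 to 1.025 m from the base axis. Payload 9.4 kg.
Tool frame: the origin (TCP) lies at the very end of the fingers, on their centre line; the grasp point (between the pads) lies 19 mm behind it; z points along the fingers, y is the line along which they close (so a half turn about z gives the same grasp; the last joint's range is limited). The gripper opens to 85 mm and grips with 20 to 120 N. Pads are 22 mm wide; open, the fingers measure 114 mm over their backs; the gripper's body (76 mm by 85 mm) begins 54 mm behind the grasp point. The pads swing forward as they close: fully open they stand 13 mm farther back than shut.
Start: joints at [-67.993, 34.337, -0.143, 91.639, 0.103, 54.024, -4.572], TCP at [0.322, 0.649, 0.231] pointing down, gripper open.
Joint ranges: [-147.43, 147.43], [-19.82, 112.94], [-74.19, 73.91], [6.32, 146.72], [-59.91, 239.91], [6.04, 106.73], [-150.56, 150.56]. Speed limits (degrees/s): [127.2, 127.2, 172.46, 172.46, 180, 180, 180].

INTERFACE

Orientations are given as [roll, pitch, yaw] about the fixed x, y, z axes, in that order (R = Rz(yaw) Ry(pitch) Rx(roll)).
In Python, from plant import telemetry, get_image, calibration, ctrl gives the robot as it stands. The module is installed in compiled form; this text tells all that it offers.
- The arm moves only by the shell command python3 -m jog 'ROWS' [FORCE]. ROWS is JSON, a list of rows, each an object with "offset": the shift along the tool's x, y, z scaled (see below), a list of three; "dr": the turn, a rotation vector about the tool's x, y, z scaled (see below), a list of three; "hand": the finger opening in mm, from 0 to 85.4. In form: [{"offset": [x, y, z], "dr": [rx, ry, rz], "hand": hand}, ...]. A call has 1 to 12 rows; each row shifts and turns the commanded pose from where the row before left it, along the tool's axes as they then stand; what a row does not reach is not made up. The controller multiplies each number of a shift by 0.02 m and each number of a turn by 6 degrees. A row lasts 1/10 s, in which the tool goes at most 50 mm and 8.59 degrees, less where a joint would pass 70% of its speed; a pose out of reach is approached as far as the arm can. A call with a number of a shift or a turn outside -1 to 1 is refused whole. A call with a gripper value outside its range is refused whole. The fingers move at their own pace and stop on an object; FORCE is the grip in N (left out, the last holds). Time passes only in rows, so rows that do not move let the fingers close. It gives the time, the measured TCP pose, the force, the opening and the grip force at its end, in the units of the state.
- telemetry.observe(): the state, without advancing time (a new reading comes with each control period).
- get_image(name): name is "scene" or "top" or "wrist"; returns (picture, depth): 420x560x3 uint8, red, green, blue; 420x560 float32, m along the optical axis (not along the pixel's ray), 0 where there is no reading.
- calibration(name): a dict with "fx", "fy", "cx", "cy" (pixels), "camera_from_world" (4x4, takes a point from world to camera coordinates); the wrist camera has in their place "tool_from_camera" (4x4, takes a point from camera to tool coordinates, whose origin is the TCP and whose axes are the flange's). Camera axes: x right, y up, looking along -z (the intrinsics and any distortion apply to the point x, -y, -z); pixel columns grow to the right and rows downward; lengths in m; the calibration is good to about 2 mm. A picture is of the moment at which its call begins: read the wrist's pose just before it. calibration takes no time and is no camera call.
- ctrl.finish_job(): hands the job in; it is judged then, once.
The state is a dict: "time": time; "qpos": joint angles; "joint_vel": joint speeds; "tau": joint torques, N m; "tool_pos": TCP position; "ee_rot": TCP orientation; "ft_force": force on the tool from outside, world axes, zero at the start; "moment": the same for the moment, N m; "opening": opening from 0.0 (shut) to 1.0 (fully open); "grip_force": force on a finger pad.
Only numpy, scipy, OpenCV 4.12 (cv2) and the standard library are available. Lean on these libraries where they do the work, as an engineer would, in place of code of your own. Each camera call takes 0.05 s, during which the arm holds its last target. There are 200 camera calls.

## Working session

There is one attempt and no reset: what is moved stays moved. The work goes in short steps, Python scripts to look and compute and a shell command to move; the robot and the scene stay as the last step left them, time stands still between calls to the robot, and variables do not carry over. Pictures are saved under pics/ and viewed, at most 10 in all, crops included, and the job is handed in when it is done.

```bash
mkdir -p pics; cat > h.py <<'E'
import numpy as np,cv2
from plant import telemetry,get_image,calibration,ctrl
from scipy.spatial.transform import Rotation as R
def cloud(name):
    s=telemetry.observe(); im,d=get_image(name); c=calibration(name)
    v,u=np.mgrid[0:420,0:560]
    P=np.stack([(u-c['cx'])/c['fx']*d,-(v-c['cy'])/c['fy']*d,-d],-1)
    if name=='wrist':
        T=np.eye(4);T[:3,:3]=R.from_euler('xyz',s['ee_rot'],degrees=True).as_matrix();T[:3,3]=s['tool_pos']; M=T@c['tool_from_camera']
    else: M=np.linalg.inv(c['camera_from_world'])
    W=P@M[:3,:3].T+M[:3,3]; W[d==0]=np.nan
    return im,d,W
E
python3 - <<'E'
from h import *
print(telemetry.observe())
for n in ('scene','top'):
    im,d,W=cloud(n); np.save(f'{n}.npy',W); cv2.imwrite(f'pics/{n}.png',im[...,::-1]); print({k:v for k,v in calibration(n).items()})
E
```

```text
{'time': 0.0, 'qpos': array([-67.99436887,  34.38336594,  -0.14474609,  91.67937475,
         0.10235473,  54.02439926,  -4.5705507 ]), 'joint_vel': array([ 0.03698464,  0.13404448,  0.10108327, -0.01870713, -0.11196111,
       -0.03618738, -0.02031173]), 'tau': array([-3.44527516e-04, -7.76472044e+01,  1.56443775e+00, -2.57998019e+01,
        1.22816072e-02,  9.53605369e-03,  1.49184507e-05]), 'tool_pos': array([0.32217942, 0.64896899, 0.23044141]), 'ee_rot': array([-1.79913344e+02,  7.92940820e-03,  1.53603532e+02]), 'ft_force': array([-0.58748982,  0.25833931, -0.89249773]), 'moment': array([ 0.03863972, -0.00225911, -0.00663693]), 'grip_force': 0.0, 'opening': 1.0021631519049057}
{'fx': 384.08982306140206, 'fy': 384.08982306140206, 'cx': 278.4352984019859, 'cy': 207.6124648332823, 'camera_from_world': array([[ 0.74400066, -0.66815737,  0.00536153, -0.33796208],
       [ 0.40988986,  0.46272447,  0.78605112, -0.24157309],
       [-0.52768676, -0.58262492,  0.61813824, -0.8943139 ],
       [ 0.        ,  0.        ,  0.        ,  1.        ]])}
{'fx': 505.55553255638046, 'fy': 505.55553255638046, 'cx': 279.98767455424013, 'cy': 213.50942711014812, 'camera_from_world': array([[-0.00504165, -0.99930048, -0.03705583,  0.0209362 ],
       [ 0.98815671, -0.0106618 ,  0.15307722, -0.46160178],
       [-0.15336522, -0.03584521,  0.98751923, -1.52236972],
       [ 0.        ,  0.        ,  0.        ,  1.        ]])}
```

View pics/scene.png

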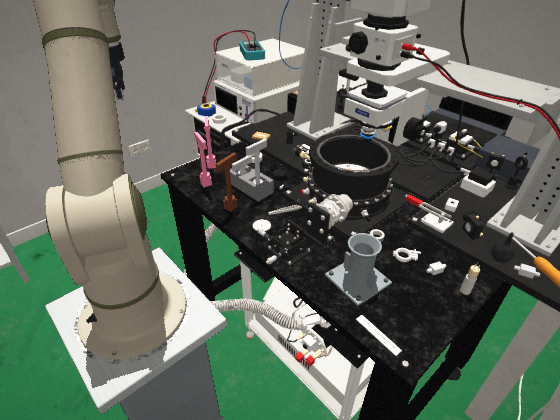

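View pics/top.png

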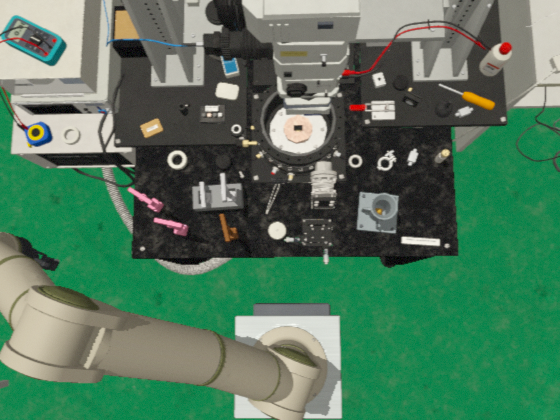

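The rack with two grey keys is at top (217,193) and scene (253,178), and the foot is at top (380,212), scene (360,265). The pink keys at top (145,198) and (172,227) and the brown one at (228,228) are decoys. I'll enlarge the rack to tell the two keys apart and measure them.

```bash
python3 - <<'E'
from h import *
a=cv2.imread('pics/top.png')[165:225,180:260]; b=cv2.imread('pics/scene.png')[130:210,215:305]
cv2.imwrite('pics/c1.png',np.hstack([cv2.resize(a,(400,300),interpolation=2),cv2.resize(b,(338,300),interpolation=2)]))
for n,(r,c) in {'top':((165,235),(180,260)),'scene':((125,210),(215,305))}.items():
    W=np.load(n+'.npy')[r[0]:r[1],c[0]:c[1]].reshape(-1,3)
    for lo,hi in((.17,.2),(.155,.2),(.08,.1),(.075,.11),(.045,.055)):
        Q=W[(W[:,2]>lo)&(W[:,2]<hi)]
        if len(Q)>4: print(n,lo,hi,len(Q),Q.min(0).round(3),Q.max(0).round(3),np.median(Q,0).round(4),cv2.minAreaRect(Q[:,:2].astype('f4')*1000))
for n,(r,c) in {'top':((180,240),(345,410)),'scene':((220,310),(315,400))}.items():
    W=np.load(n+'.npy')[r[0]:r[1],c[0]:c[1]].reshape(-1,3)
    for lo,hi in((.118,.13),(.005,.015)):
        Q=W[(W[:,2]>lo)&(W[:,2]<hi)]
        if len(Q)>4: print('foot',n,lo,len(Q),Q.min(0).round(3),Q.max(0).round(3),np.median(Q,0).round(4),cv2.minAreaRect(Q[:,:2].astype('f4')*1000),cv2.minEnclosingCircle(Q[:,:2].astype('f4')*1000))
E
```

```text
top 0.17 0.2 240 [0.383 0.161 0.17 ] [0.558 0.294 0.19 ] [0.4851 0.173  0.1792] ((478.0277404785156, 213.98268127441406), (135.4641571044922, 170.73056030273438), 80.38381958007812)
top 0.155 0.2 281 [0.383 0.16  0.155] [0.558 0.295 0.19 ] [0.4829 0.1725 0.1781] ((477.7557067871094, 214.33990478515625), (136.22622680664062, 170.97662353515625), 80.81639862060547)
top 0.08 0.1 129 [0.396 0.163 0.08 ] [0.553 0.26  0.098] [0.5123 0.2493 0.0915] ((474.62591552734375, 211.4297637939453), (159.58560180664062, 91.38345336914062), 2.1008427143096924)
top 0.075 0.11 146 [0.396 0.163 0.075] [0.553 0.26  0.109] [0.5117 0.2484 0.0914] ((474.64093017578125, 211.2296905517578), (159.8802032470703, 91.271240234375), 2.2948873043060303)
top 0.045 0.055 590 [0.398 0.137 0.045] [0.557 0.324 0.055] [0.5143 0.2114 0.0493] ((481.529296875, 228.8745574951172), (182.41781616210938, 160.79351806640625), 86.8958511352539)
scene 0.17 0.2 241 [0.362 0.152 0.17 ] [0.556 0.183 0.186] [0.479  0.1671 0.1782] ((458.8954162597656, 171.78758239746094), (195.17405700683594, 26.288066864013672), 4.277223110198975)
scen
[... 1059 characters left out ...]
0.4462 -0.2609  0.0089] ((476.56390380859375, -285.5209655761719), (201.5472869873047, 187.10464477539062), 89.27598571777344) ((482.94390869140625, -285.56268310546875), 131.3966064453125)
foot scene 0.118 306 [ 0.426 -0.325  0.118] [ 0.506 -0.248  0.128] [ 0.4776 -0.2811  0.1244] ((465.3060302734375, -286.37799072265625), (77.3540267944336, 76.31829071044922), 37.507598876953125) ((466.2020568847656, -285.7652587890625), 40.19021987915039)
foot scene 0.005 1687 [ 0.368 -0.392  0.005] [ 0.7   -0.105  0.015] [ 0.4849 -0.252   0.0113] ((527.615478515625, -242.93606567382812), (314.7857360839844, 233.0817108154297), 46.52206802368164) ((534.1097412109375, -243.42279052734375), 174.60888671875)
```

View pics/c1.png

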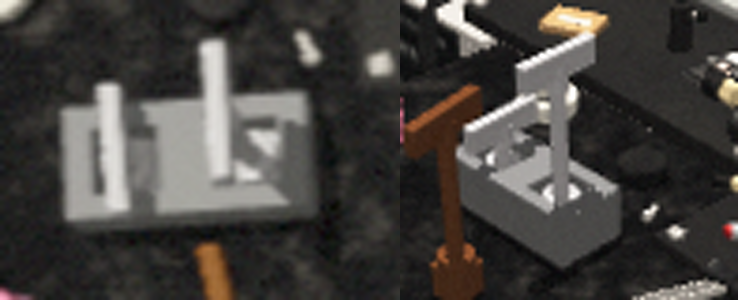

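The long key is the right-hand one in the rack: top (217,182), scene (275,160). It is grey and its bar is at z≈0.18. The short key is the left-hand one, with its bar at z≈0.09. Next I'll get precise fits with colour masks.

```bash
python3 - <<'E'
from h import *
for n in ('top','scene'):
    W=np.load(n+'.npy'); im=cv2.imread(f'pics/{n}.png').astype(int)
    g=(im.max(2)-im.min(2)<30)
    def fit(l,x,y,z,m=g):
        k=m&(W[...,0]>x[0])&(W[...,0]<x[1])&(W[...,1]>y[0])&(W[...,1]<y[1])&(W[...,2]>z[0])&(W[...,2]<z[1])
        Q=W[k]; 
        if len(Q)>4: print(n,l,len(Q),'med',np.median(Q,0).round(4),[np.round(t,1) for t in cv2.minAreaRect(Q[:,:2].astype('f4')*1000)])
    fit('longtop',(.43,.6),(.13,.22),(.174,.2))
    fit('short',(.43,.6),(.22,.3),(.086,.11))
    fit('rack',(.43,.6),(.1,.34),(.045,.053))
    gg=g&(im.max(2)>75)
    fit('flange',(.39,.55),(-.37,-.2),(.006,.015),gg)
    fit('ring',(.40,.53),(-.35,-.22),(.121,.13))
    k=(W[...,0]>.3)&(W[...,0]<.46)&(W[...,1]>-.22)&(W[...,1]<.3)&(W[...,2]>.03); Q=W[k]
    for a in np.arange(-.2,.3,.05):
        q=Q[(Q[:,1]>=a)&(Q[:,1]<a+.05)]
        if len(q): print(round(a,2),len(q),'minx',q[:,0].min().round(3),'maxz',q[:,2].max().round(3))
E
```

```text
top longtop 125 med [0.5164 0.1736 0.1814] [array([518.3, 174.3]), array([81.1, 12.3]), np.float64(3.8)]
top short 106 med [0.5145 0.2497 0.0923] [array([514.1, 250. ]), array([78.9, 13. ]), np.float64(6.5)]
top rack 523 med [0.5154 0.2113 0.049 ] [array([517.4, 213.7]), array([ 71.4, 150.4]), np.float64(3.5)]
top flange 617 med [ 0.4447 -0.2586  0.0099] [array([ 466.5, -284.7]), array([122.1, 120.1]), np.float64(83.4)]
top ring 145 med [ 0.4698 -0.2888  0.1241] [array([ 467.3, -283.8]), array([75.5, 76.6]), np.float64(70.0)]
-0.15 305 minx 0.308 maxz 0.093
-0.1 300 minx 0.373 maxz 0.093
-0.05 48 minx 0.37 maxz 0.054
-0.0 1 minx 0.38 maxz 0.034
0.15 226 minx 0.364 maxz 0.185
0.25 23 minx 0.404 maxz 0.182
scene longtop 101 med [0.5139 0.1685 0.1821] [array([498.7, 169.2]), array([113.8,  15.2]), np.float64(4.5)]
scene short 82 med [0.5084 0.245  0.092 ] [array([513.6, 247.7]), array([82.8, 15.1]), np.float64(5.9)]
scene rack 408 med [0.5104 0.1967 0.0502] [array([516.7, 208.9]), array([ 73.9, 151.6]), np.float64(3.4)]
scene flange 948 med [ 0.4375 -0.3094  0.011 ] [array([ 465.3, -286.1]), array([121.9, 122.1]), np.float64(83.9)]
scene ring 244 med [ 0.4758 -0.2832  0.125 ] [array([ 465.3, -286.4]), array([77.4, 76.3]), np.float64(37.5)]
-0.15 564 minx 0.304 maxz 0.091
-0.1 379 minx 0.37 maxz 0.09
-0.05 54 minx 0.375 maxz 0.038
-0.0 1 minx 0.38 maxz 0.031
0.1 2 minx 0.388 maxz 0.033
0.15 438 minx 0.362 maxz 0.18
0.25 40 minx 0.402 maxz 0.181
```

```bash
cat >> h.py <<'E'
def units(target,yaw=None):
    "tool-axis units (20 mm / 6 deg) to reach world target; yaw turn in dr z"
    s=telemetry.observe(); Rm=R.from_euler('xyz',s['ee_rot'],degrees=True)
    d=Rm.inv().apply(np.array(target)-s['tool_pos'])/.02
    print('pos',s['tool_pos'].round(4),'rot',s['ee_rot'].round(2),'off units',d.round(2),'q',s['qpos'].round(0),'t',round(s['time'],2))
    if yaw is not None:
        print('dr units',((R.from_euler('xyz',[180,0,yaw],degrees=True).as_matrix().T@Rm.as_matrix())) is not None and (Rm.inv()*R.from_euler('xyz',[180,0,yaw],degrees=True)).as_rotvec(degrees=True)/6)
E
python3 - <<'E'
from h import *
for n in('top','scene'):
    W=np.load(n+'.npy').reshape(-1,3)
    for a in np.arange(-.3,.2,.05):
        q=W[(W[:,1]>=a)&(W[:,1]<a+.05)&(W[:,2]>.13)&(W[:,2]<.6)&(W[:,0]>.35)&(W[:,0]<.8)]
        if len(q): print(n,round(a,2),q[:,0].min().round(3),q[q[:,0].argmin()].round(2))
E
python3 -m jog '[{"offset":[0,0,-0.3],"dr":[0,0,-0.85],"hand":85},{"offset":[0,0,-0.3],"dr":[0,0,-0.85],"hand":85},{"offset":[0,0,-0.3],"dr":[0,0,-0.85],"hand":85},{"offset":[0,0,-0.3],"dr":[0,0,-0.85],"hand":85},{"offset":[0,0,-0.3],"dr":[0,0,-0.85],"hand":85},{"offset":[0,0,-0.3],"dr":[0,0,-0.8],"hand":85},{"offset":[-0.3,-0.5,0],"dr":[0,0,0],"hand":85}]' 60
python3 -c "
from h import *
units([.516,.172,.267],184)"
```

```text
top -0.3 0.431 [ 0.43 -0.29  0.13]
top -0.25 0.477 [ 0.48 -0.25  0.13]
top -0.2 0.649 [ 0.65 -0.15  0.17]
top -0.15 0.603 [ 0.6  -0.1   0.16]
top -0.1 0.586 [ 0.59 -0.05  0.17]
top -0.05 0.584 [ 0.58 -0.04  0.17]
top -0.0 0.593 [0.59 0.   0.16]
top 0.05 0.621 [0.62 0.05 0.17]
top 0.1 0.702 [0.7  0.11 0.59]
top 0.15 0.364 [0.36 0.17 0.18]
scene -0.3 0.765 [ 0.77 -0.25  0.44]
scene -0.25 0.714 [ 0.71 -0.21  0.47]
scene -0.2 0.644 [ 0.64 -0.15  0.17]
scene -0.15 0.598 [ 0.6  -0.11  0.16]
scene -0.1 0.582 [ 0.58 -0.05  0.16]
scene -0.05 0.582 [ 0.58 -0.03  0.16]
scene -0.0 0.592 [0.59 0.   0.16]
scene 0.05 0.621 [0.62 0.05 0.17]
scene 0.15 0.362 [0.36 0.16 0.17]
time: 0.8
tool_pos: [0.3279, 0.6408, 0.2675]
ee_rot: [179.9, -0.0, -175.9]
ft_force: [0.2, -0.1, -1.5]
opening: 1.001
grip_force: 0.0
pos [0.3279 0.6408 0.2675] rot [ 1.7992e+02 -4.0000e-02 -1.7591e+02] off units [-7.710e+00 -2.405e+01 -1.000e-02] q [-62.  32.  -9.  90.   5.  58.  22.] t 0.8
dr units [ 0.01336783 -0.00671208  0.0154175 ]
```

```bash
python3 -m jog '[{"offset":[-0.32,-1,0],"dr":[0,0,0],"hand":85},{"offset":[-0.32,-1,0],"dr":[0,0,0],"hand":85},{"offset":[-0.32,-1,0],"dr":[0,0,0],"hand":85},{"offset":[-0.32,-1,0],"dr":[0,0,0],"hand":85},{"offset":[-0.32,-1,0],"dr":[0,0,0],"hand":85},{"offset":[-0.32,-1,0],"dr":[0,0,0],"hand":85},{"offset":[-0.32,-1,0],"dr":[0,0,0],"hand":85},{"offset":[-0.32,-1,0],"dr":[0,0,0],"hand":85},{"offset":[-0.32,-1,0],"dr":[0,0,0],"hand":85},{"offset":[-0.32,-1,0],"dr":[0,0,0],"hand":85},{"offset":[-0.32,-1,0],"dr":[0,0,0],"hand":85},{"offset":[-0.32,-1,0],"dr":[0,0,0],"hand":85}]'
python3 -m jog '[{"offset":[-0.32,-1,0],"dr":[0,0,0],"hand":85},{"offset":[-0.32,-1,0],"dr":[0,0,0],"hand":85},{"offset":[-0.32,-1,0],"dr":[0,0,0],"hand":85},{"offset":[-0.32,-1,0],"dr":[0,0,0],"hand":85},{"offset":[-0.32,-1,0],"dr":[0,0,0],"hand":85},{"offset":[-0.32,-1,0],"dr":[0,0,0],"hand":85},{"offset":[-0.32,-1,0],"dr":[0,0,0],"hand":85},{"offset":[-0.32,-1,0],"dr":[0,0,0],"hand":85},{"offset":[-0.32,-1,0],"dr":[0,0,0],"hand":85},{"offset":[-0.32,-1,0],"dr":[0,0,0],"hand":85},{"offset":[-0.32,-1,0],"dr":[0,0,0],"hand":85},{"offset":[-0.2,-0.8,0],"dr":[0,0,0],"hand":85},{"offset":[0,0,0],"dr":[0,0,0],"hand":85},{"offset":[0,0,0],"dr":[0,0,0],"hand":85}]' || true
python3 - <<'E'
from h import *
im,d,W=cloud('wrist'); cv2.imwrite('pics/w1.png',im[...,::-1])
g=(im.astype(int).max(2)-im.astype(int).min(2)<30)
k=g&(W[...,2]>.174)&(W[...,2]<.2);Q=W[k]
units([.516,.172,.267],184)
if len(Q)>5: print(len(Q),Q.min(0),Q.max(0),np.median(Q,0),cv2.minAreaRect(Q[:,:2].astype('f4')*1000))
E
```

```text
time: 2.0
tool_pos: [0.4225, 0.4039, 0.2673]
ee_rot: [180.0, 0.0, -176.1]
ft_force: [0.9, 0.9, 0.4]
opening: 0.994
grip_force: 0.0
pos [0.4244 0.4001 0.2673] rot [-1.7986e+02  4.0000e-02 -1.7632e+02] off units [ -3.84 -11.68   0.05] q [-43.  23.  -8. 108.   4.  50.  40.] t 2.05
dr units [-0.02350621  0.00660474 -0.05305199]
2866 [0.41069505 0.16866794 0.17400229] [0.55656281 0.44820278 0.18509681] [0.50070624 0.18239362 0.17884725] ((475.294921875, 300.9152526855469), (126.86993408203125, 281.3940124511719), 8.12392520904541)schema error: expected 1 to 12 rows
```

View pics/w1.png

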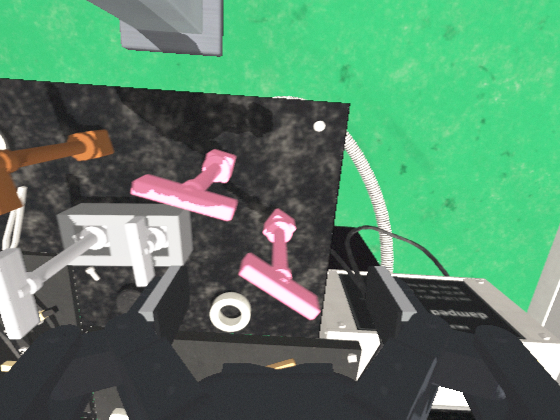

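The second call had 14 rows and was refused, so the arm stopped at y≈0.40. The wrist picture shows the long key at (15,290), the short key at (140,250), the pink decoys at (185,195) and (280,285), and the brown one at (50,155). I'll carry on to the key.

```bash
python3 -m jog '[{"offset":[-0.33,-1,0],"dr":[0,0,0],"hand":85},{"offset":[-0.33,-1,0],"dr":[0,0,0],"hand":85},{"offset":[-0.33,-1,0],"dr":[0,0,0],"hand":85},{"offset":[-0.33,-1,0],"dr":[0,0,0],"hand":85},{"offset":[-0.33,-1,0],"dr":[0,0,0],"hand":85},{"offset":[-0.33,-1,0],"dr":[0,0,0],"hand":85},{"offset":[-0.33,-1,0],"dr":[0,0,0],"hand":85},{"offset":[-0.33,-1,0],"dr":[0,0,0],"hand":85},{"offset":[-0.33,-1,0],"dr":[0,0,0],"hand":85},{"offset":[-0.33,-1,0],"dr":[0,0,0],"hand":85},{"offset":[-0.33,-1,0],"dr":[0,0,0],"hand":85},{"offset":[0,-0.5,0],"dr":[0,0,0],"hand":85}]'
python3 -m jog '[{"offset":[0,0,0],"dr":[0,0,0],"hand":85},{"offset":[0,0,0],"dr":[0,0,0],"hand":85}]'
python3 - <<'E'
from h import *
units([.516,.172,.267],184)
im,d,W=cloud('wrist'); cv2.imwrite('pics/w2.png',im[...,::-1])
g=(im.astype(int).max(2)-im.astype(int).min(2)<30)
k=g&(W[...,2]>.174)&(W[...,2]<.2)&(W[...,0]>.46)&(W[...,1]>.14)&(W[...,1]<.21);Q=W[k]
if len(Q)>5: print(len(Q),Q.min(0),Q.max(0),np.median(Q,0),cv2.minAreaRect(Q[:,:2].astype('f4')*1000))
E
```

```text
time: 3.25
tool_pos: [0.5108, 0.1786, 0.2673]
ee_rot: [-180.0, 0.0, -176.2]
ft_force: [0.5, 0.2, 0.2]
opening: 0.994
grip_force: 0.0
time: 3.45
tool_pos: [0.5097, 0.1816, 0.2674]
ee_rot: [180.0, 0.0, -176.1]
ft_force: [0.2, 0.8, -0.8]
opening: 0.996
grip_force: 0.0
pos [0.5097 0.1816 0.2674] rot [ 179.97    0.   -176.09] off units [-0.28 -0.5   0.02] q [-21.  19.  -6. 113.   3.  47.  65.] t 3.45
dr units [ 0.00494987  0.00021389 -0.01439636]
1492 [0.47706212 0.1652855  0.17462786] [0.55681658 0.18167247 0.18552556] [0.51285961 0.17333079 0.18343074] ((517.169677734375, 173.29087829589844), (80.13069152832031, 11.866958618164062), 3.752699613571167)
```

View pics/w2.png

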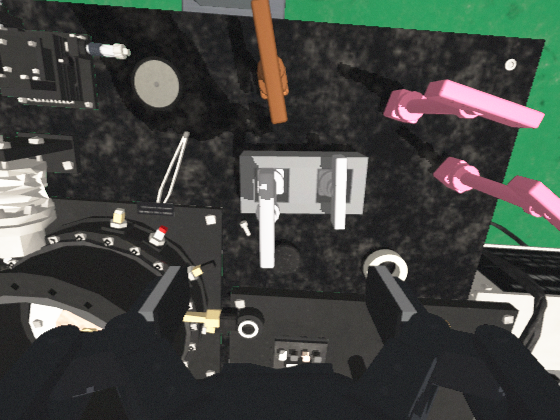

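The bar centre is at (0.517, 0.173), yaw 3.8°, top at 0.1835. In the picture it is at about (267,225), lined up with the gripper. I'll descend and grip above the collar.

```bash
python3 -m jog '[{"offset":[-0.34,-0.42,0],"dr":[0,0,0],"hand":85},{"offset":[0,0,1],"dr":[0,0,0],"hand":85},{"offset":[0,0,1],"dr":[0,0,0],"hand":85},{"offset":[0,0,1],"dr":[0,0,0],"hand":85},{"offset":[0,0,1],"dr":[0,0,0],"hand":85},{"offset":[0,0,0.7],"dr":[0,0,0],"hand":60},{"offset":[0,0,0.55],"dr":[0,0,0],"hand":40},{"offset":[0,0,0],"dr":[0,0,0],"hand":30},{"offset":[0,0,0],"dr":[0,0,0],"hand":20}]' 60
python3 -m jog '[{"offset":[0,0,0],"dr":[0,0,0],"hand":0},{"offset":[0,0,0],"dr":[0,0,0],"hand":0},{"offset":[0,0,0],"dr":[0,0,0],"hand":0},{"offset":[0,0,0],"dr":[0,0,0],"hand":0},{"offset":[0,0,0],"dr":[0,0,0],"hand":0}]' 100
```

```text
time: 4.4
tool_pos: [0.5177, 0.1733, 0.1625]
ee_rot: [-180.0, 0.0, -176.1]
ft_force: [0.3, 0.6, 1.0]
opening: 0.324
grip_force: 0.0
time: 4.9
tool_pos: [0.5181, 0.1735, 0.1632]
ee_rot: [180.0, 0.1, -176.1]
ft_force: [0.5, 0.5, 6.2]
opening: 0.109
grip_force: 99.0
```

```bash
python3 -m jog '[{"offset":[0,0,-0.3],"dr":[0,0,0],"hand":0},{"offset":[0,0,-0.6],"dr":[0,0,0],"hand":0},{"offset":[0,0,-0.8],"dr":[0,0,0],"hand":0},{"offset":[0,0,-0.8],"dr":[0,0,0],"hand":0},{"offset":[0,0,-0.8],"dr":[0,0,0],"hand":0},{"offset":[0,0,-0.8],"dr":[0,0,0],"hand":0},{"offset":[0,0,-0.8],"dr":[0,0,0],"hand":0},{"offset":[0,0,-0.8],"dr":[0,0,0],"hand":0},{"offset":[0,0,-0.8],"dr":[0,0,0],"hand":0},{"offset":[0,0,-0.6],"dr":[0,0,0],"hand":0},{"offset":[0,0,-0.4],"dr":[0,0,0],"hand":0},{"offset":[0,0,0],"dr":[0,0,0],"hand":0}]'
python3 - <<'E'
from h import *
units([.45,.0,.314],170)
units([.466,-.285,.314],170)
im,d,W=cloud('scene'); im2,_,_=cloud('wrist')
cv2.imwrite('pics/l1.png',np.hstack([cv2.resize(im[60:240,160:360],(400,360)),cv2.resize(im2,(400,300))[:, :].copy() if 0 else cv2.resize(im2,(400,360))])[...,::-1])
E
```

```text
time: 6.1
tool_pos: [0.5177, 0.1732, 0.3134]
ee_rot: [180.0, 0.1, -176.1]
ft_force: [-0.2, -1.3, -1.9]
opening: 0.114
grip_force: 98.2
pos [0.5177 0.1732 0.3134] rot [ 1.7997e+02  9.0000e-02 -1.7611e+02] off units [ 3.97 -8.41 -0.04] q [-20.  17.  -6. 109.   2.  54.  67.] t 6.1
dr units [0.00684138 0.01484638 2.31568022]
pos [0.5177 0.1732 0.3134] rot [ 1.7997e+02  9.0000e-02 -1.7611e+02] off units [  4.13 -22.68  -0.05] q [-20.  17.  -6. 109.   2.  54.  67.] t 6.1
dr units [0.00684138 0.01484638 2.31568022]
```

View pics/l1.png

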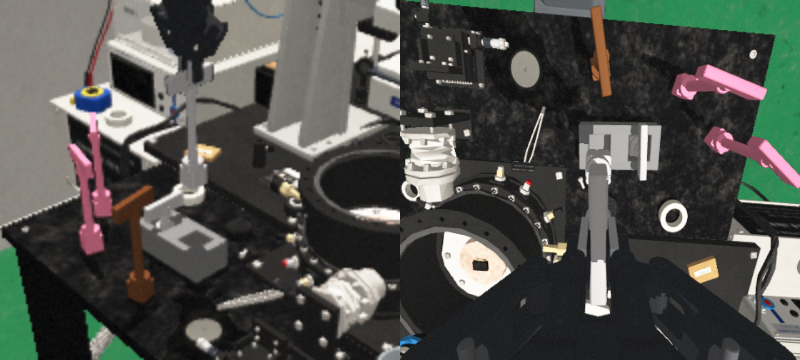

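The key hangs straight in the gripper and the short key is still in the rack. Now I'll cross in front.

```bash
python3 -m jog '[{"offset":[0.5,-0.4,0],"dr":[0,0,0],"hand":0},{"offset":[0.6,-0.8,0],"dr":[0,0,0],"hand":0},{"offset":[0.6,-1,0],"dr":[0,0,0],"hand":0},{"offset":[0.6,-1,0],"dr":[0,0,0],"hand":0},{"offset":[0.6,-1,0],"dr":[0,0,0],"hand":0},{"offset":[0.6,-1,0],"dr":[0,0,0],"hand":0},{"offset":[0.4,-1,0],"dr":[0,0,0],"hand":0},{"offset":[0,-1,0],"dr":[0,0,0],"hand":0},{"offset":[0,-1,0],"dr":[0,0,0],"hand":0},{"offset":[0,-1,0],"dr":[0,0,0],"hand":0},{"offset":[0,-1,0],"dr":[0,0,0],"hand":0},{"offset":[0,-1,0],"dr":[0,0,0],"hand":0}]'
python3 -m jog '[{"offset":[0,-1,0],"dr":[0,0,0],"hand":0},{"offset":[0,-1,0],"dr":[0,0,0],"hand":0},{"offset":[0,-1,0],"dr":[0,0,0],"hand":0},{"offset":[0,-1,0],"dr":[0,0,0],"hand":0},{"offset":[0,-1,0],"dr":[0,0,0],"hand":0},{"offset":[0,-1,0],"dr":[0,0,0],"hand":0},{"offset":[0,-1,0],"dr":[0,0,0],"hand":0},{"offset":[0,-1,0],"dr":[0,0,0],"hand":0},{"offset":[0,-0.8,0],"dr":[0,0,0.8],"hand":0},{"offset":[0,-0.5,0],"dr":[0,0,0.8],"hand":0},{"offset":[0,-0.3,0],"dr":[0,0,0.7],"hand":0},{"offset":[0,0,0],"dr":[0,0,0],"hand":0}]'
python3 - <<'E'
from h import *
units([.466,-.285,.314],170)
for n in('scene','wrist','top'):
    im,d,W=cloud(n); cv2.imwrite(f'pics/f_{n}.png',im[...,::-1]); np.save(f'f_{n}.npy',W)
    if n=='top': continue
    g=(im.astype(int).max(2)-im.astype(int).min(2)<30)&(im.max(2)>60)
    for z in((.121,.128),(.15,.20)):
        k=g&(W[...,0]>.4)&(W[...,0]<.54)&(W[...,1]>-.36)&(W[...,1]<-.21)&(W[...,2]>z[0])&(W[...,2]<z[1]);Q=W[k]
        if len(Q)>5: print(n,z,len(Q),np.median(Q,0).round(4),cv2.minAreaRect(Q[:,:2].astype('f4')*1000),Q.min(0).round(4),Q.max(0).round(4))
im=cv2.imread('pics/f_scene.png')[130:310,280:440]; w=cv2.imread('pics/f_wrist.png')
cv2.imwrite('pics/f.png',np.hstack([cv2.resize(im,(370,420)),cv2.resize(w,(430,420))]))
E
```

```text
time: 7.4
tool_pos: [0.4535, -0.0568, 0.3117]
ee_rot: [180.0, -0.1, -176.1]
ft_force: [-0.0, 0.4, -2.2]
opening: 0.116
grip_force: 98.2
time: 8.6
tool_pos: [0.4647, -0.2479, 0.3116]
ee_rot: [-180.0, -0.1, 169.9]
ft_force: [0.8, -0.9, -2.0]
opening: 0.115
grip_force: 98.2
pos [ 0.4647 -0.2479  0.3116] rot [-1.7999e+02 -9.0000e-02  1.6994e+02] off units [-0.39 -1.81 -0.12] q [ 14.  16.  10. 112.  -3.  52. 106.] t 8.6
dr units [-0.00089318 -0.01534127 -0.00973618]
scene (0.121, 0.128) 244 [ 0.4753 -0.2827  0.1251] ((466.1079406738281, -286.094970703125), (78.222412109375, 76.07894897460938), 5.917762756347656) [ 0.427  -0.3244  0.1211] [ 0.5058 -0.2477  0.1279]
scene (0.15, 0.2) 324 [ 0.4528 -0.2563  0.1802] ((461.61260986328125, -248.35906982421875), (35.211585998535156, 33.00330352783203), 82.43966674804688) [ 0.4442 -0.267   0.1536] [ 0.4781 -0.2299  0.199 ]
wrist (0.121, 0.128) 1035 [ 0.4545 -0.2994  0.125 ] ((463.52008056640625, -290.1797180175781), (67.13597869873047, 77.95377349853516), 66.1130142211914) [ 0.4268 -0.3241  0.121 ] [ 0.5047 -0.2488  0.1276]
wrist (0.15, 0.2) 745 [ 0.4512 -0.2446  0.1856] ((463.6043701171875, -246.8319091796875), (31.888147354125977, 32.00239181518555), 80.50016784667969) [ 0.446  -0.2645  0.1538] [ 0.4816 -0.229   0.1964]
```

View pics/f.png

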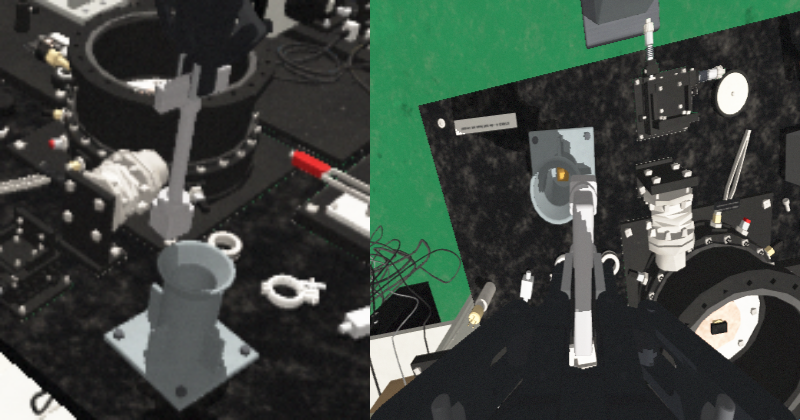

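The head hangs at (0.463, -0.247), yaw -9.5°, and the bore axis is at about (0.466, -0.286). In the picture the brass stem shows at (562,175) in the tube. I'll move over it and check the alignment numerically.

```bash
python3 -m jog '[{"offset":[-0.2,-0.6,0],"dr":[0,0,0],"hand":0},{"offset":[-0.16,-0.7,0],"dr":[0,0,0],"hand":0},{"offset":[-0.1,-0.56,0.2],"dr":[0,0,0],"hand":0},{"offset":[0,0,0.2],"dr":[0,0,0],"hand":0},{"offset":[0,0,0],"dr":[0,0,0],"hand":0},{"offset":[0,0,0],"dr":[0,0,0],"hand":0}]'
python3 - <<'E'
from h import *
units([.466,-.2857,.17],170)
for n in('scene','wrist'):
    im,d,W=cloud(n)
    g=(im.astype(int).max(2)-im.astype(int).min(2)<30)&(im.max(2)>60)
    for z in((.121,.128),(.148,.19),(.21,.27)):
        k=g&(W[...,0]>.4)&(W[...,0]<.54)&(W[...,1]>-.36)&(W[...,1]<-.21)&(W[...,2]>z[0])&(W[...,2]<z[1]);Q=W[k]
        if len(Q)>5: print(n,z,len(Q),np.median(Q,0).round(4),cv2.minAreaRect(Q[:,:2].astype('f4')*1000),Q.min(0).round(4),Q.max(0).round(4))
E
```

```text
time: 9.35
tool_pos: [0.4686, -0.285, 0.3039]
ee_rot: [180.0, -0.0, 170.1]
ft_force: [-0.0, 1.6, -1.9]
opening: 0.114
grip_force: 98.2
pos [ 0.4686 -0.285   0.3039] rot [ 1.7997e+02 -4.0000e-02  1.7011e+02] off units [ 0.12 -0.06  6.7 ] q [ 18.  18.  10. 110.  -4.  52. 110.] t 9.35
dr units [ 0.00474416 -0.00732199  0.0189379 ]
scene (0.121, 0.128) 174 [ 0.4579 -0.2968  0.1251] ((463.09759521484375, -287.7724304199219), (72.83213806152344, 76.88854217529297), 32.12028884887695) [ 0.4261 -0.3247  0.121 ] [ 0.5069 -0.246   0.1277]
scene (0.148, 0.19) 317 [ 0.4563 -0.2932  0.1733] ((466.343994140625, -285.97900390625), (33.29975128173828, 33.60869598388672), 82.89141082763672) [ 0.4487 -0.3037  0.148 ] [ 0.4829 -0.2679  0.1896]
scene (0.21, 0.27) 159 [ 0.4625 -0.2895  0.2409] ((463.3978271484375, -287.9621887207031), (10.24853801727295, 14.909163475036621), 27.705251693725586) [ 0.4567 -0.294   0.2101] [ 0.4714 -0.279   0.2697]
wrist (0.121, 0.128) 1159 [ 0.4564 -0.2808  0.125 ] ((463.1752624511719, -284.5893859863281), (77.64157104492188, 71.59980773925781), 81.53558349609375) [ 0.4267 -0.324   0.121 ] [ 0.5016 -0.2461  0.1275]
wrist (0.148, 0.19) 740 [ 0.4551 -0.2824  0.178 ] ((467.52435302734375, -284.63446044921875), (31.948022842407227, 32.1708869934082), 80.61611938476562) [ 0.4497 -0.3023  0.1485] [ 0.4856 -0.2667  0.1882]
```

The head is within about 1.5 mm of the bore axis, so I'll descend in stages.

```bash
python3 -m jog '[{"offset":[0.06,-0.03,0.4],"dr":[0,0,0],"hand":0},{"offset":[0,0,0.6],"dr":[0,0,0],"hand":0},{"offset":[0,0,0.6],"dr":[0,0,0],"hand":0},{"offset":[0,0,0.5],"dr":[0,0,0],"hand":0},{"offset":[0,0,0],"dr":[0,0,0],"hand":0}]'
python3 -m jog '[{"offset":[0,0,0.5],"dr":[0,0,0],"hand":0},{"offset":[0,0,0.5],"dr":[0,0,0],"hand":0},{"offset":[0,0,0.5],"dr":[0,0,0],"hand":0},{"offset":[0,0,0.5],"dr":[0,0,0],"hand":0},{"offset":[0,0,0],"dr":[0,0,0],"hand":0}]'
python3 -c "
from h import *
units([.466,-.2857,.17],170)"
```

```text
time: 9.95
tool_pos: [0.4666, -0.2853, 0.2603]
ee_rot: [180.0, -0.2, 170.1]
ft_force: [0.0, -0.6, -1.8]
opening: 0.118
grip_force: 98.2
time: 10.45
tool_pos: [0.4668, -0.2854, 0.2207]
ee_rot: [180.0, -0.1, 170.1]
ft_force: [-0.1, 0.9, -1.5]
opening: 0.115
grip_force: 98.2
pos [ 0.4668 -0.2854  0.2207] rot [ 1.7996e+02 -1.3000e-01  1.7010e+02] off units [ 0.03 -0.02  2.54] q [ 19.  23.   9. 116.  -5.  41. 111.] t 10.45
dr units [ 0.00601537 -0.02222044  0.01680973]
```

```bash
python3 -m jog '[{"offset":[0,0,0.4],"dr":[0,0,0],"hand":0},{"offset":[0,0,0.4],"dr":[0,0,0],"hand":0},{"offset":[0,0,0.4],"dr":[0,0,0],"hand":0},{"offset":[0,0,0],"dr":[0,0,0],"hand":0}]'
python3 -m jog '[{"offset":[0,0,0.3],"dr":[0,0,0],"hand":0},{"offset":[0,0,0.3],"dr":[0,0,0],"hand":0},{"offset":[0,0,0.3],"dr":[0,0,0],"hand":0},{"offset":[0,0,0],"dr":[0,0,0],"hand":0}]'
python3 -m jog '[{"offset":[0,0,0.2],"dr":[0,0,0],"hand":0},{"offset":[0,0,0.15],"dr":[0,0,0],"hand":0},{"offset":[0,0,0],"dr":[0,0,0],"hand":0}]'
```

```text
time: 10.85
tool_pos: [0.4669, -0.2855, 0.1971]
ee_rot: [180.0, -0.1, 170.1]
ft_force: [0.5, 0.3, -1.2]
opening: 0.115
grip_force: 98.2
time: 11.25
tool_pos: [0.467, -0.2856, 0.1794]
ee_rot: [180.0, -0.1, 170.1]
ft_force: [0.7, 0.2, -1.8]
opening: 0.112
grip_force: 98.2
time: 11.55
tool_pos: [0.4673, -0.2858, 0.1729]
ee_rot: [180.0, -0.0, 170.1]
ft_force: [-0.1, 0.8, -1.0]
opening: 0.119
grip_force: 98.2
```

```bash
python3 -m jog '[{"offset":[0,0,0.12],"dr":[0,0,0],"hand":0},{"offset":[0,0,0],"dr":[0,0,0.6],"hand":0},{"offset":[0,0,0],"dr":[0,0,0.8],"hand":0},{"offset":[0,0,0],"dr":[0,0,0.8],"hand":0},{"offset":[0,0,0],"dr":[0,0,0.8],"hand":0},{"offset":[0,0,0],"dr":[0,0,0.8],"hand":0},{"offset":[0,0,0],"dr":[0,0,0.8],"hand":0},{"offset":[0,0,0],"dr":[0,0,0.8],"hand":0},{"offset":[0,0,0],"dr":[0,0,0.6],"hand":0},{"offset":[0,0,0],"dr":[0,0,0],"hand":0}]'
python3 -c "
from h import *
print(telemetry.observe()['moment'])
units([.467,-.2857,.17],96.5)"
```

```text
time: 12.55
tool_pos: [0.4672, -0.2858, 0.1709]
ee_rot: [-180.0, -0.0, 134.1]
ft_force: [-1.1, 0.5, -1.4]
opening: 0.118
grip_force: 98.3
[-0.13319067  0.49025677 -0.02514672]
pos [ 0.4672 -0.2858  0.1709] rot [-1.7997e+02 -1.0000e-02  1.3406e+02] off units [ 0.01 -0.    0.04] q [ 12.  28.  19. 119. -15.  35.  85.] t 12.55
dr units [-5.63343564e-03 -6.01651266e-04  6.25991090e+00]
```

```bash
python3 -m jog '[{"offset":[0,0,0],"dr":[0,0,0.8],"hand":0},{"offset":[0,0,0],"dr":[0,0,0.8],"hand":0},{"offset":[0,0,0],"dr":[0,0,0.8],"hand":0},{"offset":[0,0,0],"dr":[0,0,0.8],"hand":0},{"offset":[0,0,0],"dr":[0,0,0.8],"hand":0},{"offset":[0,0,0],"dr":[0,0,0.8],"hand":0},{"offset":[0,0,0],"dr":[0,0,0.6],"hand":0},{"offset":[0,0,0],"dr":[0,0,0],"hand":0}]'
python3 -c "
from h import *
print(telemetry.observe()['moment'])
units([.467,-.2857,.17],96.5)"
python3 -m jog '[{"offset":[0,0,0],"dr":[0,0,0.4],"hand":0},{"offset":[0,0,0],"dr":[0,0,0.3],"hand":0},{"offset":[0,0,0],"dr":[0,0,0],"hand":0}]'
python3 - <<'E'
from h import *
print(telemetry.observe()['moment'])
units([.467,-.2857,.17],96.5)
for n in('scene','wrist','top'):
    im,d,W=cloud(n); cv2.imwrite(f'pics/t_{n}.png',im[...,::-1])
    g=(im.astype(int).max(2)-im.astype(int).min(2)<30)&(im.max(2)>60)
    k=g&(W[...,0]>.4)&(W[...,0]<.54)&(W[...,1]>-.36)&(W[...,1]<-.21)&(W[...,2]>.186)&(W[...,2]<.196);Q=W[k]
    if len(Q)>5: print(n,len(Q),np.median(Q,0).round(4),cv2.minAreaRect(Q[:,:2].astype('f4')*1000),Q.max(0).round(4))
E
```

```text
time: 13.35
tool_pos: [0.467, -0.2859, 0.1708]
ee_rot: [-180.0, -0.0, 101.8]
ft_force: [-2.3, -0.1, -1.1]
opening: 0.112
grip_force: 98.4
[-0.28974218  0.79096735  0.02776388]
pos [ 0.467  -0.2859  0.1708] rot [-179.95   -0.    101.75] off units [0.01 0.   0.04] q [  6.  29.  28. 120. -23.  36.  62.] t 13.35
dr units [-7.82953416e-03  9.05664842e-05  8.75197301e-01]
time: 13.65
tool_pos: [0.4671, -0.2858, 0.1708]
ee_rot: [-180.0, -0.0, 97.6]
ft_force: [-2.4, -0.6, -2.4]
opening: 0.113
grip_force: 98.3
[-0.30241724  0.89587895  0.06127013]
pos [ 0.4671 -0.2858  0.1708] rot [-1.7997e+02 -1.0000e-02  9.7560e+01] off units [ 0.01 -0.    0.04] q [  5.  30.  30. 120. -24.  37.  59.] t 13.65
dr units [-0.00525294 -0.00147282  0.17610595]
scene 117 [ 0.4656 -0.3036  0.1907] ((466.1941833496094, -286.5619812011719), (23.507949829101562, 78.8279800415039), 15.165879249572754) [ 0.4808 -0.2475  0.1939]
wrist 4114 [ 0.4672 -0.2764  0.1911] ((466.2556457519531, -284.6188659667969), (78.69234466552734, 35.485260009765625), 81.27750396728516) [ 0.4854 -0.2447  0.196 ]
```

```bash
for i in 1; do python3 -m jog '[{"offset":[0,0,0],"dr":[0,0,0.3],"hand":0},{"offset":[0,0,0],"dr":[0,0,0],"hand":0}]'; python3 -c "
from h import *
print('M',telemetry.observe()['moment'])"; done
python3 -m jog '[{"offset":[0,0,0],"dr":[0,0,0.3],"hand":0},{"offset":[0,0,0],"dr":[0,0,0],"hand":0}]'; python3 -c "
from h import *
print('M',telemetry.observe()['moment'])"
python3 -m jog '[{"offset":[0,0,0],"dr":[0,0,0.3],"hand":0},{"offset":[0,0,0],"dr":[0,0,0],"hand":0}]'; python3 -c "
from h import *
print('M',telemetry.observe()['moment'])"
```

```text
time: 14.0
tool_pos: [0.4673, -0.2858, 0.1708]
ee_rot: [-180.0, -0.0, 95.6]
ft_force: [-2.7, -0.7, -1.9]
opening: 0.117
grip_force: 98.2
M [-0.32710408  1.0235987  -0.00174608]
time: 14.2
tool_pos: [0.4673, -0.2858, 0.1708]
ee_rot: [-180.0, -0.0, 93.8]
ft_force: [-3.6, -0.8, -3.7]
opening: 0.114
grip_force: 98.3
M [-0.33178449  1.07355109  0.0761481 ]
time: 14.4
tool_pos: [0.4674, -0.2857, 0.1709]
ee_rot: [-180.0, -0.0, 92.0]
ft_force: [-3.3, -0.2, -1.2]
opening: 0.114
grip_force: 98.5
M [-0.23773343  1.12057435  0.20858609]
```

```bash
python3 -m jog '[{"offset":[0,0,0],"dr":[0,0,0.3],"hand":0},{"offset":[0,0,0],"dr":[0,0,0],"hand":0}]' 120; python3 -c "
from h import *
print('M',telemetry.observe()['moment'])"
python3 -m jog '[{"offset":[0,0,0],"dr":[0,0,0.4],"hand":0},{"offset":[0,0,0],"dr":[0,0,0],"hand":0}]'; python3 - <<'E'
from h import *
print('M',telemetry.observe()['moment'])
im,d,W=cloud('wrist')
k=(W[...,0]>.4)&(W[...,0]<.54)&(W[...,1]>-.36)&(W[...,1]<-.21)&(W[...,2]>.187)&(W[...,2]<.194)&(im.max(2)>110)
cv2.imwrite('pics/x1.png',np.hstack([im[...,::-1][150:,150:450],np.repeat((k*255).astype('u1')[150:,150:450,None],3,2)]))
Q=W[k];print(len(Q),cv2.minAreaRect(Q[:,:2].astype('f4')*1000))
E
```

```text
time: 14.6
tool_pos: [0.4674, -0.2858, 0.1709]
ee_rot: [-180.0, 0.0, 90.2]
ft_force: [-3.0, 0.1, -1.3]
opening: 0.107
grip_force: 120.5
M [-0.29765976  1.23233724  0.34156564]
time: 14.8
tool_pos: [0.4674, -0.2858, 0.1709]
ee_rot: [-180.0, 0.0, 87.9]
ft_force: [-3.7, -1.0, 0.4]
opening: 0.108
grip_force: 120.8
M [-0.28817507  1.25170939  0.493655  ]
3849 ((467.0151672363281, -284.8412170410156), (80.33580017089844, 22.919523239135742), 81.89302825927734)
```

View pics/x1.png

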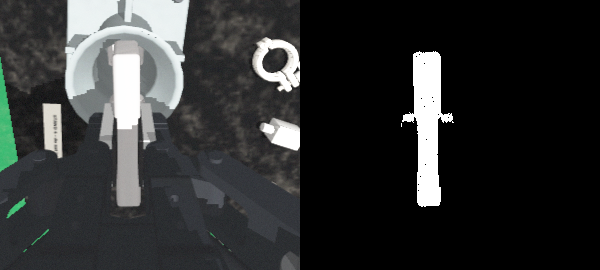

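The picture shows the key still gripped squarely in the shaft. The torque has risen steadily to 0.5 N m since yaw ~94°, which matches the expected hard stop at about 96°. I'll release and lift off.

```bash
python3 -m jog '[{"offset":[0,0,0],"dr":[0,0,0],"hand":25},{"offset":[0,0,0],"dr":[0,0,0],"hand":50},{"offset":[0,0,0],"dr":[0,0,0],"hand":70},{"offset":[0,0,0],"dr":[0,0,0],"hand":70},{"offset":[0,0,0],"dr":[0,0,0],"hand":70},{"offset":[0,0,-0.4],"dr":[0,0,0],"hand":70},{"offset":[0,0,-0.8],"dr":[0,0,0],"hand":70},{"offset":[0,0,-1],"dr":[0,0,0],"hand":70},{"offset":[0,0,-1],"dr":[0,0,0],"hand":70},{"offset":[0,0,-1],"dr":[0,0,0],"hand":70},{"offset":[0,0,-0.5],"dr":[0,0,0],"hand":70},{"offset":[0,0,0],"dr":[0,0,0],"hand":70}]'
python3 - <<'E'
from h import *
units([.467,-.2857,.17],96.5)
for n in('scene','wrist'):
    im,d,W=cloud(n)
    k=(W[...,0]>.4)&(W[...,0]<.54)&(W[...,1]>-.36)&(W[...,1]<-.21)&(W[...,2]>.182)&(W[...,2]<.2)
    Q=W[k];print(n,len(Q),np.median(Q,0),np.percentile(Q[:,2],95),cv2.minAreaRect(Q[:,:2].astype('f4')*1000))
    if n=='wrist': cv2.imwrite('pics/x2.png',im[...,::-1])
E
```

```text
time: 16.05
tool_pos: [0.468, -0.2862, 0.2663]
ee_rot: [179.9, 0.0, 87.9]
ft_force: [0.3, 0.7, -0.4]
opening: 0.82
grip_force: 0.0
pos [ 0.468  -0.2862  0.2663] rot [1.7985e+02 4.0000e-02 8.7910e+01] off units [ 0.02 -0.06  4.81] q [ -2.  23.  39. 114. -19.  49.  45.] t 16.05
dr units [ 0.02435973  0.00871522 -1.43213896]
scene 225 [ 0.46297555 -0.28922978  0.1900032 ] 0.1927658264497026 ((466.2835693359375, -286.2214050292969), (15.355122566223145, 80.28739929199219), 2.0372796058654785)
wrist 1605 [ 0.4677466  -0.28109172  0.19106112] 0.1921764127899948 ((467.7263488769531, -284.85601806640625), (12.010387420654297, 79.7954330444336), 0.41849973797798157)
```

View pics/x2.png

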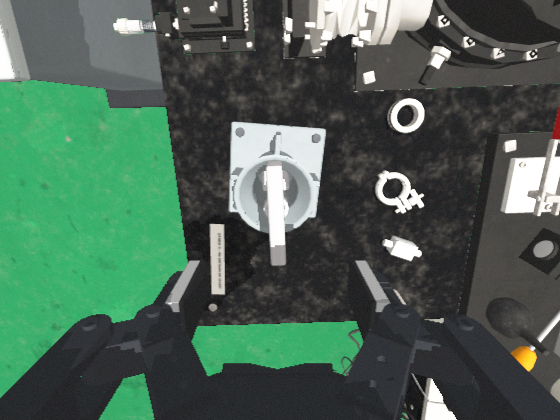

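The key stands free at (0.467, -0.285). Its bar top is at 0.1915, so its origin is at about 13.5 mm, fully seated. The bar has turned about 83° clockwise from the flange, slightly past the expected 77–78°, so the stem should be at its stop. The gripper is clear.

```bash
python3 -c "
from plant import ctrl
print(ctrl.finish_job())"
```

```text
the job is handed in; nothing more can be done
None
```

I handed the job in at about 16 s: the long key stands released in the shaft, seated and turned clockwise until it met rising resistance (0.5 N m), and the short key was not touched; the stem angle is inferred from the key's turn, and no verdict came back.

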